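Show the fracture face to the inspection camera

ROBOT

A 6-joint arm with a two-finger parallel gripper is mounted at the origin on a cart in front of the work surface, level with it; the furniture and walls round the work are solid. World frame = base frame: x ahead of the robot, y to its left, z up, the work surface at z = 0. Lengths are in mm, angles in rad, forces in N, time in s.
With the tool pointing down it reaches from about 275 to 750 mm from the base axis. Payload 10.2 kg.
Tool frame: the origin (TCP) lies midway between the tips of the shut fingers; the grasp point (between the pads) lies grip_depth behind it (grip_depth is the distance from the TCP to the grasp point, in mm); z points along the fingers, y is the line along which they close (so a half turn about z gives the same grasp; the last joint's range is limited). The gripper opens to 85 mm and grips with 20 to 120 N. Pads are 22 mm wide; open, the fingers measure 114 mm over their backs; the gripper's body (76 mm by 85 mm) begins 54 mm behind the grasp point. The pads swing forward as they close: fully open they stand 13 mm farther back than shut.
Start: joints at [0.964, 0.313, 1.498, -0, 1.331, -0.223], TCP at [196.597, 486.807, 231.294] pointing down, gripper open.
Joint ranges: [-2.94, 2.94], [-0.97, 2.17], [0.19, 2.56], [-1.23, 4.37], [0.02, 3.11], [-2.88, 2.88]. Speed limits (rad/s): [2.39, 2.39, 3.01, 3.14, 3.14, 3.14].

INTERFACE

Orientations are given as a unit quaternion [w, x, y, z].
In Python, from rig import * gives the robot as it stands.
- The arm moves only by the tool servo_tool, never from a script. Its argument "commands" is a list of rows, each a list of 3 entries, a list of its own where there are three numbers: the gripper command: -1 is fully open, 1 is shut, values between are in proportion, then the shift along the tool's x, y, z in m, then the turn, a rotation vector about the tool's x, y, z in units of 6 degrees (1.0 is 6 degrees). In form: [[grip, [dx, dy, dz], [ax, ay, az]], ...]. A call has 1 to 10 rows; each row shifts and turns the commanded pose from where the row before left it, along the tool's axes as they then stand; what a row does not reach is not made up. A row lasts 1/12 s, in which the tool goes at most 41.7 mm and 7.16 degrees, less where a joint would pass 70% of its speed; a pose out of reach is approached as far as the arm can. A call is refused whole if a number of a shift passes 0.0417 or a number of a turn 1, either way. A call with a gripper value outside its range is refused whole. The fingers move at their own pace and stop on an object; "squeeze" is the grip in N (left out, the last holds). Time passes only in rows, so rows that do not move let the fingers close. It gives the time, the measured TCP pose, the force, the opening and the grip force at its end, in the units of the state.
- sense(): the state, without advancing time (a new reading comes with each control period).
- capture(name): name is "scene" or "side" or "wrist"; returns a dict with "pixels" (420x560x3 uint8, red, green, blue), "z_map" (420x560 float32, mm along the optical axis (not along the pixel's ray), 0 where there is no reading), "fx", "fy", "cx", "cy" (pixels), "rvec" (rotation vector, rad) and "tvec" (3), from world to camera coordinates, as OpenCV has them; the wrist camera has in their place "T_tool_cam" (4x4, takes a point from camera to tool coordinates, whose origin is the TCP and whose axes are the flange's). Camera axes: x right, y down, z forward; pixel columns grow to the right and rows downward; lengths in mm; the calibration is good to about 2 mm. A picture is of the moment at which its call begins: read the wrist's pose just before it.
- finish_job(): hands the job in; it is judged then, once.
The state is a dict: "time_s": time; "joints": joint angles; "dq": joint speeds; "tau": joint torques, N m; "eef_pos": TCP position; "ee_rot": TCP orientation; "force": force on the tool from outside, world axes, zero at the start; "wrist_torque": the same for the moment, N m; "grip_width": opening from 0.0 (shut) to 1.0 (fully open); "grip_force": force on a finger pad.
Only numpy, scipy, OpenCV 4.12 (cv2) and the standard library are available. Lean on these libraries where they do the work, as an engineer would, in place of code of your own. Each camera call takes 0.05 s, during which the arm holds its last target. There are 200 camera calls.

TASK

The broken tensile test-piece lies fitted together in the elongation cradle, its outer ends captive in two cups. Draw the tailstock back by its knob until you feel its end stop, leave it there, and take out the half on that side by its thick threaded head without letting the broken faces knock or rub on each other; the other half stays lying in the cradle. Finish while holding the half still in the air before the inspection camera, broken end towards the lens, the fracture face 90 mm from the lens, centred on it and square to it (the camera may look somewhat downward), and touch neither the camera nor the things lying about.

Things in the scene. Friction and masses are not known exactly. Their poses are not given: they have to be found in the camera images.
- cradle: Elongation cradle screwed to the bench: grey base 86 x 306 x 16 mm. Origin on the bench under the test-piece axis; own y along that axis (base y = -160 to +146 mm), z up. Test-piece axis 58 mm above the bench. Fixed cup at +y, sliding tailstock at -y. Four V supports at y = -57, 8, 33, 90.5 mm, 31 mm wide across, 7 mm along y (feet 11 mm). Low rail (top 25 mm up) from y = -53 mm to the stop.
- tailstock (a joint): Travel of the tailstock along the cradle's -y: 0 closed, 0.030 m end stop. Starts 0 to 3 mm open, needs about 3 N to slide, stays where it is left. Its cup (33 mm outside, 24 mm inside, 13.5 mm deep) surrounds the last 9 to 12 mm of the head; at the stop it is about 18 mm clear of the head.
- knob (a point): Centre of the gripping part of the round black knob that stands upright on the tailstock: 20 mm diameter, 27 mm tall, this point 106 mm above the bench at half its height. The tailstock's grey body (30 mm wide across) ends 25 mm below this point, leaving room for fingertips below the knob.
- half_a: The half of the broken steel test-piece on the tailstock side, 125 to 185 g. Origin on its axis in the head, near the centre of mass, the place to grip, 42 mm above the base plate; own +y along the axis to the fracture. Head of 20 mm diameter from y = -36 to +14 mm (a V support at y = -24.5 to -17.5), then 12.5 mm gauge part, 9 mm at the fracture, y = +56 mm. Starts level on two V supports.
- fracture (a point): Centre of the fracture face of half_a (9 mm across), at y = +56 mm in half_a's frame.
- head_end (a point): Centre of the flat outer end of half_a's head, at y = -36 mm in half_a's frame.
- half_b: The other half, on the headstock side, to be left lying. Same shape with a shorter gauge part; origin on its axis in the head, own +y to its fracture face (y = +46 mm), which starts about 1.5 mm from that of half_a.
- camera_stand: Inspection camera stand, screwed to the bench: dark base plate 120 x 100 x 14 mm with origin at the centre of its underside, steel column of 16 mm diameter and 320 mm height at own x = +20 mm. The camera reaches out over the base along own -x.
- camera_head: White camera housing (44 mm cube) with black lens and ring light of 48 mm diameter, clamped at some height on the column and tilted somewhat. Its own -x axis is the optical axis, pointing out of the lens; origin on that axis at the back of the housing, 68 mm behind the lens.
- lens (a point): Centre of the front of the lens, 18 to 25 cm above the bench, frame as camera_head.
- view_point (a point): The point on the optical axis 90 mm in front of the lens where the centre of the fracture face has to be, frame as camera_head.
- caliper: Caliper, 62 x 188 x 10 mm, lying on the bench to the left of the cradle; leave alone.
- loupe: Black round loupe, 42 mm diameter, 30 mm tall; leave alone.
- test_bar: Unbroken test bar, 20 mm diameter, 150 mm tall, standing on end behind the cradle; leave alone.
- dish: Small open dish, 59 mm diameter, 15 mm tall, behind the cradle; leave alone.
Mind the look-alikes: they are no part of the job. Leave any turquoise look-alike of the half_a alone.

How it is judged (in metres and radians):
On the way, in this order (a step that is already met when the one before it is completed fails the run):
1. the tailstock is drawn back to its end stop (within 2 mm) while the half still lies in the cradle (value of joint tailstock above 0.028 m and height (world z) of half_a below 0.063 m and distance of half_a from where it was at the start of the episode below 0.025 m), for 0.2 s.
2. the half is lifted clear of the cradle in the fingers (height (world z) of half_a above 0.1 m and contact force between half_a and the fingers above 2 N and contact force between half_a and cradle below 0.1 N), for 0.2 s.
At the end, for the whole second after the job is handed in: The tailstock-side half is held still in the air by the fingers alone: fracture face within 12 mm of the point 90 mm before the lens, axis within 0.17 rad of the optical axis, broken end to the lens; tailstock still more than 24 mm open, other half within 8 mm of its place in the cradle (all of step 2 and distance between fracture and view_point below 0.012 m and angle between the y axis of half_a and the x axis of camera_head, either way round below 0.17 rad and x of head_end in the frame of camera_head below -0.2 m and contact force between half_a and camera_stand below 0.1 N and linear speed of half_a below 0.02 m/s and angular speed of half_a below 0.15 rad/s and value of joint tailstock above 0.024 m and distance of half_b from where it was at the start of the episode below 0.008 m); the arm keeps its last pose, push and grip.
It fails at once if the broken faces are pressed or rubbed on each other (more than 5 N) (contact force between half_a and half_b above 5 N).
It fails at once if the camera or its stand is touched (more than 2 N) (contact force between camera_stand and the arm above 2 N or contact force between camera_stand and the fingers above 2 N or contact force between camera_stand and half_a above 2 N).
It fails at once if the other half is pushed out of its place (more than 8 mm) (distance of half_b from where it was at the start of the episode above 0.008 m).
It fails at once if a thing lying about is disturbed (more than 15 mm) (distance of any of caliper, loupe, test_bar, dish from where it was at the start of the episode above 0.015 m).
It also fails if it takes over 51 s, if anything falls off the work surface, if the arm or the gripper's body presses on something with over 40 N, if the wrist force passes 120 N, or if a joint passes its speed limit or range.

## Working session

There is one attempt and no reset: what is moved stays moved. The work goes in short steps, Python scripts to look and compute and a tool call to move; the robot and the scene stay as the last step left them, time stands still between calls to the robot, and variables do not carry over. Pictures are saved under pics/ and viewed, at most 10 in all, crops included, and the job is handed in when it is done.

Besides the shell and the picture viewer there is one more tool, called after "Request:" as name([rows], argument=value, ...), one row to a line, values as JSON. servo_tool: Moves the arm, as the interface text tells. Its arguments: {"type":"object","properties":{"commands":{"type":"array"},"squeeze":{"type":"number"}},"required":["commands"]}

```bash
mkdir -p pics; ls
cat > h.py <<'E'
from rig import *
import numpy as np, cv2
from scipy.spatial.transform import Rotation as R
def cam(n):
    s=sense(); c=capture(n); K=np.array([[c['fx'],0,c['cx']],[0,c['fy'],c['cy']],[0,0,1]])
    if n=='wrist':
        q=s['ee_rot']; T=np.eye(4); T[:3,:3]=R.from_quat([q[1],q[2],q[3],q[0]]).as_matrix(); T[:3,3]=s['eef_pos']
        T=T@np.array(c['T_tool_cam'])
    else:
        W=np.eye(4); W[:3,:3]=cv2.Rodrigues(np.array(c['rvec'],float))[0]; W[:3,3]=np.ravel(c['tvec']); T=np.linalg.inv(W)
    v,u=np.mgrid[0:420,0:560]; z=c['z_map']
    P=np.dstack([(u-c['cx'])/c['fx']*z,(v-c['cy'])/c['fy']*z,z])@T[:3,:3].T+T[:3,3]
    P[z==0]=np.nan
    return c['pixels'],P,T,K
def ray(T,K,u,v,z):
    d=T[:3,:3]@np.linalg.inv(K)@np.array([u,v,1.]); return T[:3,3]+d*(z-T[2,3])/d[2]
E
python3 - <<'E'
from h import *
s=sense(); print(s)
for n in ['scene','side','wrist']:
    p,P,T,K=cam(n); cv2.imwrite(f'pics/{n}0.png',p[:,:,::-1]); np.savez(f'{n}0.npz',p=p,P=P,T=T,K=K); print(n,T[:3,3],T[:3,2])
E
```

```text
pics
{'time_s': 0.0, 'joints': array([ 9.63617574e-01,  3.13438659e-01,  1.49841576e+00, -2.31483363e-05,
        1.33100182e+00, -2.23422294e-01]), 'dq': array([-0.00145962, -0.00083778,  0.00146636, -0.00073631,  0.00184571,
        0.00020127]), 'tau': array([ 2.01480134e-04, -4.12270725e+01, -2.59739524e+01, -1.57718373e-04,
        4.25507053e-03,  1.94301117e-05]), 'eef_pos': array([196.44408706, 486.5914961 , 230.74890724]), 'ee_rot': array([-2.44618847e-04,  1.90700246e-01,  9.81648112e-01, -5.82618931e-04]), 'force': array([-0.26378822,  0.44893769, -0.25559585]), 'wrist_torque': array([-0.02567358, -0.0038065 , -0.04906932]), 'grip_force': 0.0, 'grip_width': 1.0027807006117253}
scene [ -39.75494718 -628.76015749  866.76618118] [ 0.50276602  0.58150071 -0.63959616]
side [ 410.27784682 1209.50099091 1032.33910559] [ 0.10011993 -0.78633801 -0.60962984]
wrist [121.66765477 518.08765596 374.28836635] [ 0.28779069 -0.11698347 -0.95052164]
```

View pics/scene0.png

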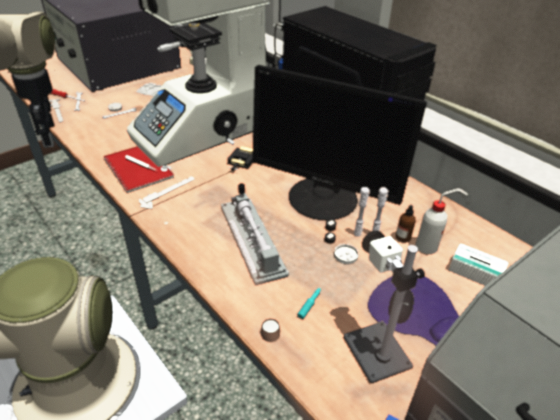

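View pics/side0.png

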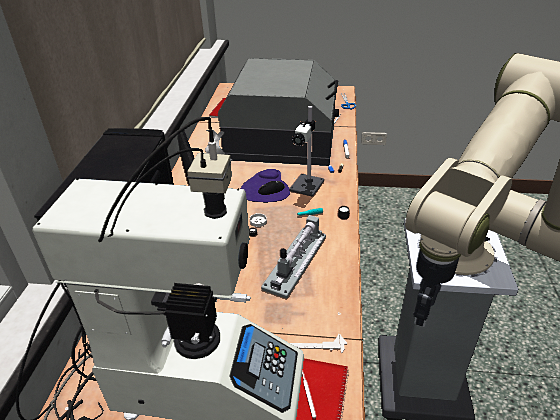

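The scene view shows the cradle at (255,235) with the knob at its far end (242,190). The camera head is at (385,252), its stand base at (378,350), the test bar near (365,210), the turquoise look-alike at (310,303) and the loupe at (271,329). The side view shows the same, with the knob at (283,258), the lens at (298,138) and the stand base at (307,184).

Run:
```python
from h import *
for n,x0,y0,w,h in [('scene',215,175,80,110),('side',240,110,100,195)]:
    d=np.load(n+'0.npz'); P=d['P']
    print(n)
pts={'scene':[(242,190),(242,200),(255,235),(262,245),(268,258),(235,205),(280,274),(378,350),(385,245),(378,258),(410,250),(396,262),(365,190),(383,190),(271,325),(346,253),(330,230),(240,157),(165,192),(310,303)],
'side':[(283,250),(283,262),(308,222),(298,240),(276,290),(307,186),(300,131),(296,140),(309,130),(258,219),(343,210),(253,230),(212,200),(205,150)]}
for n in pts:
    P=np.load(n+'0.npz')['P']
    for u,v in pts[n]: print(n,u,v,P[v,u].round())
d=np.load('scene0.npz');a=cv2.resize(d['p'][175:290,210:310],None,fx=5,fy=5,interpolation=2)
b=cv2.resize(d['p'][225:380,335:430],None,fx=3.7,fy=3.7,interpolation=2)
c=np.zeros((576,860,3),np.uint8);c[:575,:500]=a;c[:b.shape[0],505:505+b.shape[1]]=b
cv2.imwrite('pics/c1.png',cv2.resize(c,(800,536))[:,:,::-1])
```

```text
scene
side
scene 242 190 [532. 174. 108.]
scene 242 200 [530. 172.  78.]
scene 255 235 [486.  62.  59.]
scene 262 245 [473.  18.  67.]
scene 268 258 [451. -32.  77.]
scene 235 205 [539. 219.  26.]
scene 280 274 [478. -44.  15.]
scene 378 350 [ 492. -333.   26.]
scene 385 245 [ 515. -281.  267.]
scene 378 258 [ 492. -288.  254.]
scene 410 250 [ 489. -345.  320.]
scene 396 262 [ 504. -317.  260.]
scene 365 190 [736. -55. 148.]
scene 383 190 [769. -84. 150.]
scene 271 325 [ 363. -150.   27.]
scene 346 253 [661. -85.   2.]
scene 330 230 [689.   1.   4.]
scene 240 157 [694. 405.  21.]
scene 165 192 [433. 416.   2.]
scene 310 303 [ 473. -153.   17.]
side 283 250 [536. 185. 118.]
side 283 262 [536. 194.  79.]
side 308 222 [477. -10.  70.]
side 298 240 [503.  62.  53.]
side 276 290 [552. 247.  16.]
side 307 186 [ 499. -309.    8.]
side 300 131 [ 524. -267.  261.]
side 296 140 [ 535. -235.  244.]
side 309 130 [ 494. -290.  255.]
side 258 219 [ 657. -100.    1.]
side 343 210 [ 363. -141.   28.]
side 253 230 [662. -23.  14.]
side 212 200 [597. 604. 589.]
side 205 150 [ 922. -446.   69.]
```

View pics/c1.png

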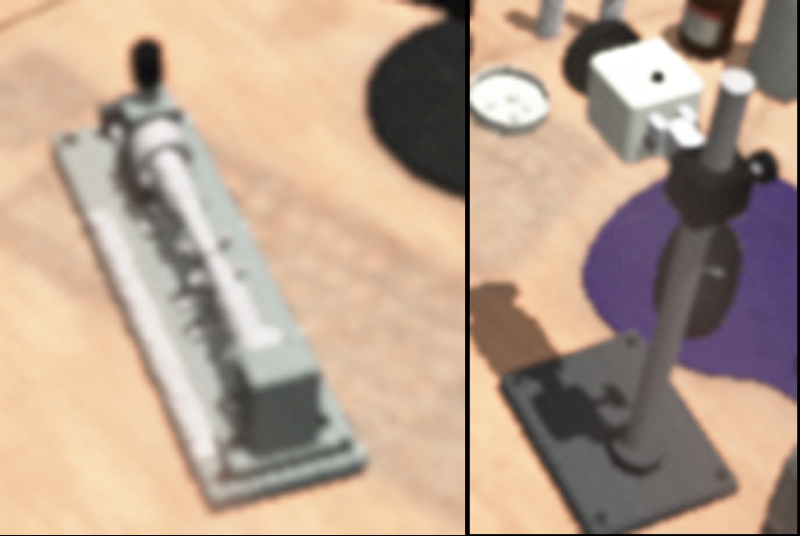

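The crop shows the cradle with its knob at the far end, away from the camera stand. The camera housing reaches out from the column towards the cradle's far side. Next I'll fit the directions and the lens.

Run:
```python
import rig; print([ (k,getattr(rig,k)) for k in dir(rig) if not k.startswith('_') and isinstance(getattr(rig,k),(int,float))])
from h import *
def pca(Q):
    c=Q.mean(0); u,s,v=np.linalg.svd(Q-c,full_matrices=False); return c.round(1),v.round(3),(s/len(Q)**.5).round(1)
for n in ['scene','side']:
    d=np.load(n+'0.npz');P=d['P'];p=d['p'].astype(int)
    X,Y,Z=P[...,0],P[...,1],P[...,2]
    L=p.max(2)
    # cradle baseplate 
    m=(abs(X-500)<130)&(abs(Y-80)<200)&(Z>11)&(Z<22); m&=(p.max(2)-p.min(2)<40)
    Q=P[m][:,:2].astype(np.float32); print(n,'base',m.sum(),cv2.minAreaRect(Q))
    kn=(abs(X-535)<40)&(abs(Y-185)<40)&(Z>90)&(Z<135)&(L<90); Q=P[kn];print('knob',kn.sum(),Q.mean(0).round(1),Q.min(0).round(),Q.max(0).round(), np.argwhere(kn).mean(0)[::-1])
    hp=(abs(X-510)<60)&(abs(Y+270)<70)&(Z>200)&(Z<300)
    w=hp&(L>150); Q=P[w];print('white',w.sum(),Q.min(0).round(),Q.max(0).round())
    # normals by cross of gradients
    Ps=cv2.GaussianBlur(np.nan_to_num(P).astype(np.float32),(3,3),0)
    N=np.cross(np.gradient(Ps,axis=1),np.gradient(Ps,axis=0));N/=np.linalg.norm(N,axis=2,keepdims=True)+1e-9
    Nw=N[w]; 
    lab=cv2.kmeans(Nw.astype(np.float32),3,None,(3,50,1e-4),5,cv2.KMEANS_PP_CENTERS)[1].ravel()
    for k in range(3):
        q=Q[lab==k]; 
        c=np.median(q,0)
        for _ in range(3):
            v=np.linalg.svd(q-c,full_matrices=False)[2][2]; r=abs((q-c)@v); q=q[r<2] if (r<2).sum()>15 else q; c=q.mean(0)
        print(' face',len(q),c.round(1),v.round(3),q.min(0).round(),q.max(0).round())
    b=hp&(L<90); q=P[b]; print('black',b.sum(),q.mean(0).round(),q.min(0).round(),q.max(0).round())
    sb=(abs(X-490)<100)&(abs(Y+330)<100)&(Z>9)&(Z<18); print('stand',cv2.minAreaRect(P[sb][:,:2].astype(np.float32)))
    o=(abs(X-593)<100)&(abs(Y+60)<170)&(Z>120);print('obst',o.sum(),P[o].min(0),P[o].max(0)) if o.sum() else 0
```

```text
[('grip_depth', 18.700000000000003)]
scene base 1569 ((572.4368286132812, 77.23287200927734), (309.808349609375, 228.3478546142578), 70.91812133789062)
knob 50 [532.3 178.2 108.8] [527. 173.  90.] [540. 186. 121.] [241.1  188.98]
white 711 [ 485. -340.  222.] [ 547. -234.  299.]
 face 38 [ 503.5 -303.8  258.1] [-0.611 -0.253  0.75 ] [ 490. -322.  247.] [ 517. -288.  272.]
 face 174 [ 515.7 -279.3  266.8] [0.044 0.018 0.999] [ 491. -301.  264.] [ 541. -265.  269.]
 face 36 [ 497.9 -280.7  248.7] [-0.983  0.174  0.062] [ 489. -340.  222.] [ 507. -235.  299.]
black 301 [ 506. -280.  253.] [ 478. -340.  201.] [ 544. -237.  273.]
stand ((515.7014770507812, -326.6110534667969), (126.4279556274414, 130.8180389404297), 72.54737091064453)
side base 1084 ((569.5767211914062, 88.81777954101562), (303.33245849609375, 220.48838806152344), 71.94444274902344)
knob 59 [536.5 189.  108.8] [528. 175.  90.] [545. 196. 120.] [282.86440678 253.11864407]
white 100 [ 483. -336.  220.] [ 547. -236.  272.]
 face 13 [ 521.3 -264.6  247.4] [ 0.831 -0.556  0.027] [ 483. -336.  220.] [ 547. -236.  266.]
 face 17 [ 532.8 -283.9  266.2] [ 0.528 -0.098  0.843] [ 525. -306.  262.] [ 541. -260.  272.]
 face 28 [ 513.1 -275.9  265.8] [ 0.033  0.045 -0.998] [ 494. -300.  264.] [ 530. -260.  268.]
black 225 [ 515. -275.  252.] [ 480. -340.  204.] [ 550. -228.  298.]
stand ((509.7240295410156, -335.83721923828125), (235.89959716796875, 123.21914672851562), 70.23991394042969)
obst 2 [ 514.07872455 -229.85220627  254.84969169] [ 517.29267879 -227.74019899  255.85971639]
```

Request:
servo_tool([
  [-1, [0, 0, 0], [0, 0, 1]],
  [-1, [0, 0, 0], [0, 0, 1]],
  [-1, [0, 0, 0], [0, 0, 1]],
  [-1, [0, 0, 0], [0, 0, 1]],
  [-1, [0, 0, 0], [0, 0, 1]],
  [-1, [0, 0, 0], [0, 0, 1]],
  [-1, [0, 0, 0], [0, 0, 1]],
  [-1, [0, 0, 0], [0, 0, 1]],
  [-1, [0, 0, 0], [0, 0, 1]],
  [-1, [0, 0, 0], [0, 0, 1]],
], squeeze=40)

```text
time_s: 0.98
eef_pos: [196.5, 486.7, 231.1]
ee_rot: [0.0, 0.658, 0.753, -0.0]
force: [0.4, 0.3, -0.2]
grip_width: 1.0
grip_force: 0.0
```

Request:
servo_tool([
  [-1, [0, 0, 0], [0, 0, 1]],
  [-1, [0, 0, 0], [0, 0, 1]],
  [-1, [0, 0, 0], [0, 0, 1]],
  [-1, [0, 0, 0], [0, 0, 1]],
  [-1, [0, 0, 0], [0, 0, 0.5]],
  [-1, [0, 0, 0], [0, 0, 0]],
])

```text
time_s: 1.48
eef_pos: [196.5, 486.7, 231.1]
ee_rot: [0.0, 0.815, 0.58, -0.0]
force: [0.6, -0.6, 0.2]
grip_width: 1.002
grip_force: 0.0
```

Request:
servo_tool([
  [-1, [-0.012, 0.021, 0], [0, 0, 0]],
  [-1, [-0.012, 0.021, 0], [0, 0, 0]],
  [-1, [-0.012, 0.021, 0], [0, 0, 0]],
  [-1, [-0.012, 0.021, 0], [0, 0, 0]],
  [-1, [-0.012, 0.021, 0], [0, 0, 0]],
  [-1, [-0.012, 0.021, 0], [0, 0, 0]],
  [-1, [-0.012, 0.021, 0], [0, 0, 0]],
  [-1, [-0.012, 0.021, 0], [0, 0, 0]],
  [-1, [-0.012, 0.021, 0], [0, 0, 0]],
  [-1, [-0.012, 0.021, 0], [0, 0, 0]],
])

```text
time_s: 2.32
eef_pos: [356.7, 304.0, 231.3]
ee_rot: [-0.0, 0.813, 0.582, -0.0]
force: [0.4, -0.0, 0.5]
grip_width: 1.004
grip_force: 0.0
```

Request:
servo_tool([
  [-1, [-0.012, 0.021, 0], [0, 0, 0]],
  [-1, [-0.012, 0.021, 0], [0, 0, 0]],
  [-1, [-0.012, 0.021, 0], [0, 0, 0]],
  [-1, [-0.012, 0.021, 0], [0, 0, 0]],
  [-1, [-0.012, 0.021, 0], [0, 0, 0]],
  [-1, [-0.012, 0.021, 0], [0, 0, 0]],
  [-1, [-0.012, 0.021, 0], [0, 0, 0]],
  [-1, [-0.012, 0.021, 0], [0, 0, 0]],
  [-1, [-0.01, 0.021, 0], [0, 0, 0]],
  [-1, [0, 0, 0], [0, 0, 0]],
])

```text
time_s: 3.15
eef_pos: [502.3, 140.7, 230.8]
ee_rot: [0.0, 0.814, 0.58, -0.0]
force: [0.2, 0.1, 0.8]
grip_width: 0.999
grip_force: 0.0
```

Run:
```python
from h import *
p,P,T,K=cam('wrist'); np.savez('wrist1.npz',p=p,P=P,T=T,K=K); cv2.imwrite('pics/w1.png',p[:,:,::-1]); print(T.round(3),K)
X,Y,Z=P[...,0],P[...,1],P[...,2]; g=p.max(2).astype(int)-p.min(2)
m=(Z>12)&(Z<20)&(g<40)&(abs(X-510)<140)&(abs(Y-70)<200); print(cv2.minAreaRect(P[m][:,:2].astype(np.float32)))
kn=(Z>95)&(Z<135)&(p.max(2)<100)&(abs(X-535)<50)&(abs(Y-185)<60); print('knob',kn.sum(),P[kn].min(0),P[kn].max(0))
t=kn&(Z>115); print(t.sum(), P[t].mean(0) if t.sum() else 0, np.argwhere(t).mean(0)[::-1] if t.sum() else 0)
```

```text
[[ 9.45000e-01 -3.10000e-01 -1.02000e-01  5.27635e+02]
 [-3.27000e-01 -8.98000e-01 -2.94000e-01  2.17743e+02]
 [-0.00000e+00  3.12000e-01 -9.50000e-01  3.74225e+02]
 [ 0.00000e+00  0.00000e+00  0.00000e+00  1.00000e+00]] [[329.46461487   0.         274.23481513]
 [  0.         329.46461487 213.74479344]
 [  0.           0.           1.        ]]
((526.0454711914062, 66.56698608398438), (230.4687957763672, 388.4530944824219), 5.3643059730529785)
knob 560 [527.23559018 174.28539732  95.55982689] [546.42909847 193.65523283 121.86564999]
514 [536.73855442 184.1582175  119.30717682] [300.0077821  145.38715953]
```

View pics/w1.png

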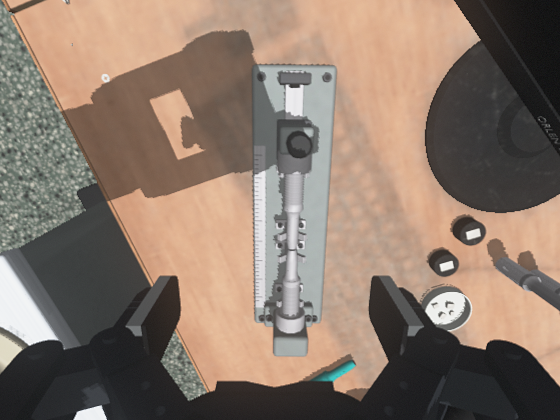

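The wrist view shows the cradle nearly vertical, with the knob at (300,145), the half's head at about (294,185), the fracture near (291,245) and the headstock at (290,340). I'll take the axis line from the depth.

Run:
```python
from h import *
d=np.load('wrist1.npz');p,P=d['p'],d['P']
rows=[]
for v in range(155,320,4):
    q=P[v,265:320]; k=(q[:,2]>35)&(q[:,2]<90)
    if k.sum()<4: continue
    z=np.nanmax(q[k,2]); h=k&(q[:,2]>z-4); w=q[h]
    rows.append([v,*np.median(w,0),np.ptp(w@[.945,-.327,0]),z])
r=np.array(rows); print(r.round(1))
s=r[(r[:,0]>182)&(r[:,0]<300)]
c=s[:,1:3].mean(0);dv=np.linalg.svd(s[:,1:3]-c)[2][0]; print('axis',c,dv,np.degrees(np.arctan(dv[1]/dv[0])))
dv*=-np.sign(dv[1]); k=np.array([536.7,184.2]); e=k-c; print('knob along',e@dv,'perp',e[0]*dv[1]-e[1]*dv[0])
```

```text
[[155.  525.  173.5  73.    7.1  74.8]
 [159.  531.2 167.8  74.   21.1  75.9]
 [163.  530.9 164.2  74.8  18.4  76.4]
 [167.  528.5 161.   74.5  20.3  75.9]
 [171.  527.4 157.7  74.2  19.4  75.7]
 [175.  525.8 153.   67.4  13.3  69.2]
 [179.  524.2 149.3  67.7  12.3  68.8]
 [183.  523.  145.5  67.5  12.3  68.7]
 [187.  522.2 142.   67.3  11.6  68.9]
 [191.  520.1 138.3  67.1  13.5  68.4]
 [195.  518.9 134.5  66.9  13.6  68.3]
 [199.  517.7 130.9  67.3  12.7  69. ]
 [203.  516.4 126.8  66.7  15.6  68.6]
 [207.  514.7 123.3  66.6  14.7  69.1]
 [211.  514.  119.6  67.8  13.8  69.6]
 [215.  512.  114.7  64.4  11.   66.4]
 [219.  510.7 110.5  63.9   8.9  65.9]
 [223.  509.  106.8  64.2  10.   65.5]
 [227.  507.6 102.5  64.   10.1  65.3]
 [231.  506.2  98.3  64.3  10.2  65.7]
 [235.  504.9  94.2  63.5  23.4  65.3]
 [239.  504.6  89.9  63.2  17.4  65.7]
 [243.  501.7  85.8  63.7   9.3  64.4]
 [247.  500.2  81.3  63.2   7.2  64.1]
 [251.  498.8  76.8  61.8   7.4  63.2]
 [255.  497.6  73.2  63.    9.4  64.7]
 [259.  495.1  69.1  63.8  17.8  65.1]
 [263.  494.8  64.9  63.6   9.5  65.5]
 [267.  492.2  60.6  63.7   9.4  65.6]
 [271.  491.3  55.9  63.9  10.5  64.7]
 [275.  490.   51.6  64.8   8.5  65.8]
 [279.  489.1  47.7  65.   13.8  67.1]
 [283.  487.   45.   67.7  11.6  69.6]
 [287.  484.9  40.2  66.9  13.8  69.4]
 [291.  483.5  35.9  67.6  12.8  69.1]
 [295.  481.5  31.5  67.4  13.9  68.9]
 [299.  480.8  26.1  67.7  15.1  68.9]
 [303.  479.3  21.2  67.5  12.   69. ]
 [307.  476.8  17.1  66.8  14.   68.6]
 [311.  474.5  12.   67.1  13.   68.8]
 [315.  474.1   7.5  67.1  29.5  68.6]
 [319.  474.    6.4  73.2  21.6  74.9]]
axis [502.35031175  87.44800752] [-0.3360165 -0.9418561] 70.36563720179429
knob along -102.66851625958203 perp 0.15780278712812645
```

Request:
servo_tool([
  [-1, [0.013, 0.0045, 0], [0, 0, 0]],
  [-1, [0.013, 0.0045, 0], [0, 0, 0]],
  [-1, [0.013, 0.0045, 0], [0, 0, 0]],
  [-1, [0.013, 0.0045, 0], [0, 0, 0]],
  [-1, [0, 0, 0.02], [0, 0, 0]],
  [-1, [0, 0, 0.02], [0, 0, 0]],
  [-1, [0, 0, 0.02], [0, 0, 0]],
  [-1, [0, 0, 0.02], [0, 0, 0]],
  [-1, [0, 0, 0.02], [0, 0, 0]],
  [-1, [0, 0, 0], [0, 0, 0]],
])

```text
time_s: 4.03
eef_pos: [531.8, 187.1, 127.7]
ee_rot: [-0.002, 0.813, 0.582, -0.003]
force: [1.0, 0.2, -0.8]
grip_width: 1.002
grip_force: 0.0
```

Request:
servo_tool([
  [-1, [0, 0, 0.015], [0, 0, 0]],
  [-1, [0, 0, 0.015], [0, 0, 0]],
  [-1, [0, 0, 0.012], [0, 0, 0]],
  [-1, [0, 0, 0], [0, 0, 0]],
  [1, [0, 0, 0], [0, 0, 0]],
  [1, [0, 0, 0], [0, 0, 0]],
  [1, [0, 0, 0], [0, 0, 0]],
  [1, [0, 0, 0], [0, 0, 0]],
  [1, [0, 0, 0], [0, 0, 0]],
  [1, [0, 0, 0], [0, 0, 0]],
], squeeze=30)

```text
time_s: 4.87
eef_pos: [538.5, 185.4, 90.7]
ee_rot: [0.004, 0.814, 0.581, 0.004]
force: [18.6, -5.0, -2.1]
grip_width: 0.223
grip_force: 33.1
```

Request:
servo_tool([
  [1, [0, 0.0015, 0], [0, 0, 0]],
  [1, [0.003, 0, 0], [0, 0, 0]],
  [1, [0.003, 0, 0], [0, 0, 0]],
  [1, [0.003, 0, 0], [0, 0, 0]],
  [1, [0.003, 0, 0], [0, 0, 0]],
  [1, [0.003, 0, 0], [0, 0, 0]],
  [1, [0.003, 0, 0], [0, 0, 0]],
  [1, [0.003, 0, 0], [0, 0, 0]],
  [1, [0.002, 0, 0], [0, 0, 0]],
  [1, [0, 0, 0], [0, 0, 0]],
])

```text
time_s: 5.7
eef_pos: [546.2, 207.0, 90.7]
ee_rot: [0.003, 0.814, 0.581, 0.003]
force: [12.7, -4.1, -1.4]
grip_width: 0.223
grip_force: 32.9
```

Request:
servo_tool([
  [1, [0.001, 0, 0], [0, 0, 0]],
  [1, [0.001, 0, 0], [0, 0, 0]],
  [1, [0.001, 0, 0], [0, 0, 0]],
  [1, [0, 0, 0], [0, 0, 0]],
])

```text
time_s: 6.03
eef_pos: [547.1, 209.5, 90.7]
ee_rot: [0.003, 0.814, 0.581, 0.003]
force: [10.7, -6.0, -1.5]
grip_width: 0.22
grip_force: 32.9
```

Request:
servo_tool([
  [1, [0.001, 0, 0], [0, 0, 0]],
  [1, [0.001, 0, 0], [0, 0, 0]],
  [1, [0.001, 0, 0], [0, 0, 0]],
  [1, [0, 0, 0], [0, 0, 0]],
])

```text
time_s: 6.37
eef_pos: [548.1, 212.4, 90.7]
ee_rot: [0.003, 0.814, 0.581, 0.003]
force: [12.2, -7.0, -0.6]
grip_width: 0.223
grip_force: 32.9
```

Request:
servo_tool([
  [1, [0.001, 0, 0], [0, 0, 0]],
  [1, [0.001, 0, 0], [0, 0, 0]],
  [1, [0, 0, 0], [0, 0, 0]],
  [1, [0, 0, 0], [0, 0, 0]],
])

```text
time_s: 6.7
eef_pos: [548.5, 213.2, 90.7]
ee_rot: [0.003, 0.814, 0.581, 0.002]
force: [9.6, -12.3, 1.7]
grip_width: 0.22
grip_force: 33.0
```

Request:
servo_tool([
  [1, [0.001, 0, 0], [0, 0, 0]],
  [1, [0.0005, 0, 0], [0, 0, 0]],
  [1, [0, 0, 0], [0, 0, 0]],
  [1, [0, 0, 0], [0, 0, 0]],
  [1, [0, 0, 0], [0, 0, 0]],
])

```text
time_s: 7.12
eef_pos: [548.5, 213.3, 90.6]
ee_rot: [0.003, 0.814, 0.581, 0.0]
force: [5.8, -20.5, 4.9]
grip_width: 0.221
grip_force: 33.3
```

Request:
servo_tool([
  [1, [-0.0018, 0, 0], [0, 0, 0]],
  [-1, [0, 0, 0], [0, 0, 0]],
  [-1, [0, 0, 0], [0, 0, 0]],
  [-1, [0, 0, 0], [0, 0, 0]],
  [-1, [0, 0, 0], [0, 0, 0]],
  [-1, [0, 0, 0], [0, 0, 0]],
  [-1, [0, 0, -0.016], [0, 0, 0]],
  [-1, [0, 0, -0.02], [0, 0, 0]],
  [-1, [0, 0, -0.022], [0, 0, 0]],
  [-1, [0, 0, -0.022], [0, 0, 0]],
])

```text
time_s: 7.95
eef_pos: [545.4, 215.3, 170.1]
ee_rot: [-0.0, 0.814, 0.581, -0.0]
force: [-0.1, 0.6, -0.7]
grip_width: 1.002
grip_force: 0.0
```

Request:
servo_tool([
  [-1, [-0.016, -0.0003, 0], [0, 0, 0]],
  [-1, [-0.018, -0.0003, 0], [0, 0, 0]],
  [-1, [-0.018, -0.0003, 0], [0, 0, 0]],
  [-1, [-0.018, -0.0003, 0], [0, 0, 0]],
  [-1, [-0.017, -0.0003, 0], [0, 0, 0]],
  [-1, [0, 0, 0], [0, 0, 0]],
  [-1, [0, 0, 0], [0, 0, 0]],
  [-1, [0, 0, 0], [0, 0, 0]],
])

```text
time_s: 8.62
eef_pos: [516.1, 133.9, 169.4]
ee_rot: [-0.0, 0.814, 0.581, 0.0]
force: [1.1, 0.4, 0.5]
grip_width: 1.002
grip_force: 0.0
```

Run:
```python
from h import *
p,P,T,K=cam('wrist'); np.savez('wrist2.npz',p=p,P=P,T=T,K=K); cv2.imwrite('pics/w2.png',p[:,:,::-1]);s=sense();print(s['eef_pos'],s['joints'])
o=s['eef_pos']; q=s['ee_rot'];M=R.from_quat([*q[1:],q[0]]).as_matrix(); print(M.round(3))
Q=(P-o)@M  # tool coords
rows=[]
for v in range(0,420,4):
    t=Q[v];k=(P[v,:,2]>52)&(P[v,:,2]<90)&(abs(t[:,1])<25)&(abs(t[:,0])<130)
    if k.sum()<4: continue
    z=np.nanmax(P[v,k,2]);h=k&(P[v,:,2]>z-4); w=t[h]
    rows.append([v,np.argwhere(h).mean(),*np.median(w,0),np.ptp(w[:,1]),z])
print(np.array(rows).round(1))
```

```text
[516.14379587 134.03415807 169.3072391 ] [3.41266315e-02 3.86549555e-01 1.56297811e+00 1.90922801e-04
 1.19189859e+00 3.64844226e-01]
[[ 0.325  0.946  0.   ]
 [ 0.946 -0.325  0.   ]
 [ 0.     0.    -1.   ]]
[[  84.   281.5   94.6    0.6   89.1   25.    82.4]
 [  88.   280.1   92.1   -4.    87.5   27.7   83.3]
 [  92.   277.9   89.7   -6.7   88.6   28.5   82.8]
 [  96.   279.2   87.2   -7.    87.9   29.3   82.7]
 [ 100.   278.5   84.7   -7.7   87.7   29.5   82.4]
 [ 104.   274.7   82.1   -7.7   88.2   28.8   82.2]
 [ 108.   276.2   79.6   -7.1   88.    29.    82.3]
 [ 112.   279.9   77.    -5.8   87.7   29.    82.6]
 [ 116.   280.1   74.5   -3.4   87.8   29.2   82.7]
 [ 120.   281.5   71.8    3.4   89.1   25.2   81.8]
 [ 124.   281.5   68.9    3.8   95.3   19.8   75.8]
 [ 128.   280.4   66.2    3.1   94.9   16.9   76.4]
 [ 132.   280.4   63.4    3.2   95.2   19.9   75.7]
 [ 136.   281.    60.7    3.5   95.    18.5   75.9]
 [ 140.   281.4   57.9    3.5   94.9   18.6   76.3]
 [ 144.   281.5   55.1    3.9   94.9   18.7   75.6]
 [ 168.   279.5   34.3    2.9  115.    13.5   55. ]
 [ 172.  
[... 1631 characters left out ...]
9  104.7   10.5   65.3]
 [ 300.   278.   -79.1    1.9  104.8   10.5   65.1]
 [ 304.   277.5  -83.3    1.5  105.2    7.9   65.9]
 [ 308.   278.1  -87.5    1.9  105.4   11.5   65.9]
 [ 312.   278.   -90.9    1.9  104.3   15.9   66.5]
 [ 316.   277.5  -93.3    1.4  102.    14.9   68.7]
 [ 320.   278.5  -97.3    2.3  101.9   13.3   68.6]
 [ 324.   277.6 -101.2    1.5  101.6   12.4   69.1]
 [ 328.   278.  -105.7    1.9  101.9   12.5   68.6]
 [ 332.   277.4 -110.1    1.5  102.2   14.3   68.8]
 [ 336.   277.5 -114.4    1.5  102.3   15.3   68.1]
 [ 340.   277.  -118.4    1.   101.8   14.5   68.2]
 [ 344.   277.5 -122.7    1.5  101.8   11.7   68.2]
 [ 348.   277.  -127.3    1.1  102.1   12.7   68.7]]
```

View pics/w2.png

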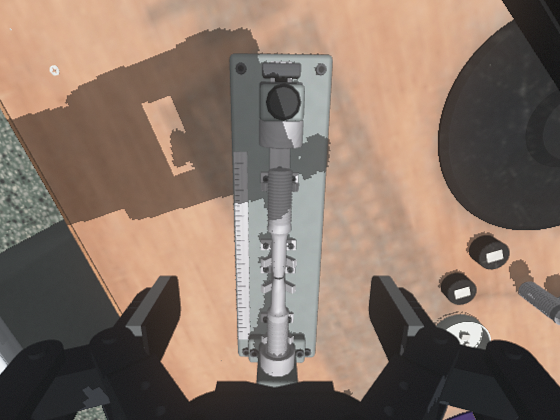

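The tailstock is back, and the half lies undisturbed with its head along image column 280, rows 170–235. I'll go down on the head.

Request:
servo_tool([
  [-1, [-0.0023, 0.003, 0.01], [0, 0, 0.12]],
  [-1, [0, 0, 0.02], [0, 0, 0]],
  [-1, [0, 0, 0.02], [0, 0, 0]],
  [-1, [0, 0, 0.02], [0, 0, 0]],
  [-1, [0, 0, 0.02], [0, 0, 0]],
  [-1, [0, 0, 0.015], [0, 0, 0]],
  [-1, [0, 0, 0.015], [0, 0, 0]],
  [-1, [0, 0, 0.011], [0, 0, 0]],
  [-1, [0, 0, 0], [0, 0, 0]],
  [-1, [0, 0, 0], [0, 0, 0]],
])

```text
time_s: 9.5
eef_pos: [518.0, 130.3, 37.9]
ee_rot: [-0.0, 0.818, 0.576, -0.0]
force: [0.2, 0.2, -0.6]
grip_width: 1.0
grip_force: 0.0
```

Request:
servo_tool([
  [0.3, [0, 0, 0], [0, 0, 0]],
  [0.3, [0, 0, 0], [0, 0, 0]],
  [0.3, [0, 0, 0], [0, 0, 0]],
  [0.3, [0, 0, 0], [0, 0, 0]],
  [0.3, [0, 0, 0], [0, 0, 0]],
  [0.3, [0, 0, 0], [0, 0, 0]],
])

```text
time_s: 10.0
eef_pos: [518.1, 130.2, 38.5]
ee_rot: [0.0, 0.818, 0.576, 0.0]
force: [-0.2, -1.0, 0.7]
grip_width: 0.348
grip_force: 0.0
```

Request:
servo_tool([
  [0.5, [0, 0, 0], [0, 0, 0]],
  [0.5, [0, 0, 0], [0, 0, 0]],
  [1, [0, 0, 0], [0, 0, 0]],
  [1, [0, 0, 0], [0, 0, 0]],
  [1, [0, 0, 0], [0, 0, 0]],
], squeeze=40)

```text
time_s: 10.42
eef_pos: [518.9, 130.0, 38.7]
ee_rot: [0.001, 0.818, 0.576, 0.001]
force: [4.7, -2.3, 0.1]
grip_width: 0.218
grip_force: 39.0
```

Request:
servo_tool([
  [1, [0, 0.0007, 0], [0, 0, 0]],
  [1, [0.001, 0, 0], [0, 0, 0]],
  [1, [0.0015, 0, 0], [0, 0, 0]],
  [1, [0.0015, 0, 0], [0, 0, 0]],
  [1, [0, 0, -0.001], [0, 0, 0]],
  [1, [0.001, 0, -0.003], [0, 0, 0]],
  [1, [0, 0, -0.005], [0, 0, 0]],
  [1, [0, 0, -0.008], [0, 0, 0]],
  [1, [0, 0, -0.01], [0, 0, 0]],
  [1, [0, 0, -0.01], [0, 0, 0]],
])

```text
time_s: 11.25
eef_pos: [520.3, 134.8, 76.4]
ee_rot: [-0.0, 0.818, 0.576, -0.0]
force: [0.2, 0.4, -0.4]
grip_width: 0.216
grip_force: 39.1
```

Request:
servo_tool([
  [1, [0, 0, -0.012], [0, 0, 0]],
  [1, [0, 0, -0.016], [0, 0, 0]],
  [1, [0, 0, -0.018], [0, 0, 0]],
  [1, [0, 0, -0.018], [0, 0, 0]],
  [1, [0, 0, -0.018], [0, 0, 0]],
  [1, [0, 0, -0.018], [0, 0, 0]],
  [1, [0, 0, -0.018], [0, 0, 0]],
  [1, [0, 0, -0.012], [0, 0, 0]],
  [1, [0, 0, 0], [0, 0, 0]],
  [1, [0, 0, 0], [0, 0, 0]],
])

```text
time_s: 12.08
eef_pos: [520.3, 134.7, 205.9]
ee_rot: [0.0, 0.818, 0.576, 0.0]
force: [-0.1, -0.7, -2.1]
grip_width: 0.218
grip_force: 39.1
```

Run:
```python
from h import *
s=sense();print(s['eef_pos'],s['force'])
for n in ['wrist','scene','side']:
    p,P,T,K=cam(n); np.savez(n+'3.npz',p=p,P=P,T=T,K=K); cv2.imwrite(f'pics/{n}3.png',p[:,:,::-1])
    if n=='wrist':
        m=P[...,2]>200; 
    X,Y,Z=P[...,0],P[...,1],P[...,2]
    w=(abs(X-510)<70)&(abs(Y+270)<80)&(Z>200)&(Z<300); print(n,w.sum())
```

```text
[520.3366719  134.71110408 205.88112497] [-0.07832597 -0.67481751 -2.14123344]
wrist 0
scene 1582
side 0
```

View pics/wrist3.png

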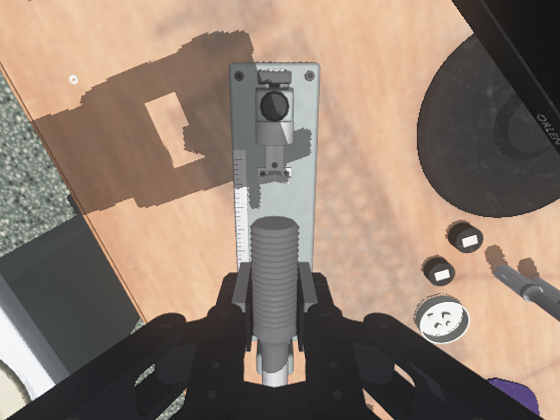

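The wrist view shows the half level in the fingers, head end at (275,225), with the tailstock open at (275,115). Next I'll measure the camera head from enlarged crops of the two fixed views.

Run:
```python
from h import *
a=np.load('scene0.npz')['p'][228:284,362:428]; b=np.load('side0.npz')['p'][112:168,276:324]
g=lambda x:cv2.resize((255*(x/255.)**.6).astype(np.uint8),None,fx=7,fy=7,interpolation=cv2.INTER_NEAREST)
cv2.imwrite('pics/c2.png',np.hstack([g(a),g(b)])[:,:,::-1]); print(g(a).shape,g(b).shape, np.load('side0.npz')['K'][0,0],np.load('scene0.npz')['K'][0,0])
```

```text
(392, 462, 3) (392, 336, 3) 480.3156083598358 485.21747544205533
```

View pics/c2.png

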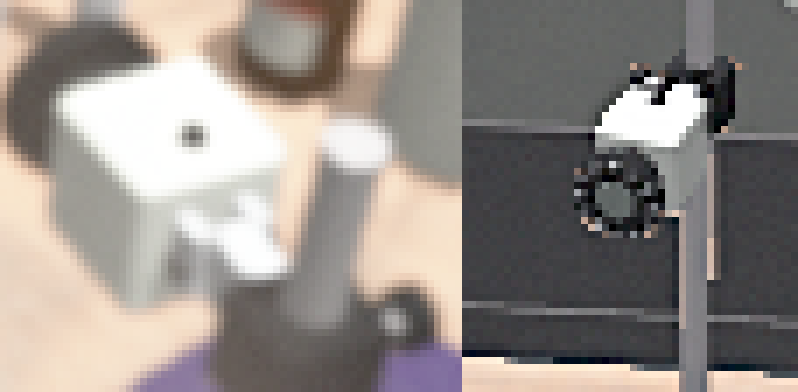

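The left crop (scene view) shows the housing's top face with corners at scene pixels (370.6,242.3), (389.1,236.3), (402.4,250.1) and (382,255.1). The right crop (side view) shows the ring light centred at side pixel (298.3,139.5).

Run:
```python
from h import *
d=np.load('scene0.npz');T,K,P,p=d['T'],d['K'],d['P'],d['p']
C=[(370.6,242.3),(389.1,236.3),(402.4,250.1),(382,255.1)]
m=np.zeros((420,560),np.uint8);cc=np.mean(C,0);cv2.fillPoly(m,[np.int32([cc+.75*(np.array(c)-cc) for c in C])],1)
q=P[m>0];q=q[~np.isnan(q[:,0])];c=np.median(q,0)
for _ in range(4):
    A=np.c_[q[:,:2]-c[:2],np.ones(len(q))];co=np.linalg.lstsq(A,q[:,2],rcond=None)[0];r=abs(q[:,2]-A@co);q=q[r<3]
print('top plane',len(q),c,co,r.mean())
W=[]
for u,v in C:
    D=T[:3,:3]@np.linalg.inv(K)@[u,v,1]; n=np.array([-co[0],-co[1],1]); p0=np.array([c[0],c[1],co[2]])
    W.append(T[:3,3]+D*((p0-T[:3,3])@n)/(D@n))
W=np.array(W);print(W.round(1));ctr=W.mean(0)
e=[W[0]-W[3],W[1]-W[2],W[1]-W[0],W[2]-W[3]]
for x in e: print(np.linalg.norm(x).round(1),np.degrees(np.arctan2(x[1],x[0])).round(1))
col=ray(T,K,362+352/7,228+145/7,320.);print('col top',col,'top ctr',ctr, 'yaw',np.degrees(np.arctan2(*(ctr-col)[[1,0]])))
d=np.load('side0.npz');T,K,P=d['T'],d['K'],d['P']
L=P[133:147,292:305].reshape(-1,3); print('ring depth pts',np.nanmedian(L,0)); print(P[139:141,296:301].reshape(-1,3).round())
# top-plane from side
D=T[:3,:3]@np.linalg.inv(K)@[298.3,139.5,1];o=T[:3,3]
for yaw in (66,68,70,72):
    # lens = ctr -22 n + 46 d with pitch t: intersect ray with vertical plane of axis
    h=np.array([np.cos(np.radians(yaw)),np.sin(np.radians(yaw)),0]);s=np.cross(h,[0,0,1])
    X=o+D*((ctr-o)@s)/(D@s); print(yaw,X.round(1),'fwd',(X-ctr)@h,'down',(X-ctr)[2])
s3=np.load('scene3.npz') 
# base plate yaw
d=np.load('scene0.npz');P=d['P'];X,Y,Z=P[...,0],P[...,1],P[...,2]
sb=(abs(X-490)<85)&(abs(Y+325)<85)&(Z>10)&(Z<18)&(d['p'].max(2)<110)
sb=cv2.morphologyEx(sb.astype(np.uint8),cv2.MORPH_OPEN,np.ones((3,3)))>0;print(sb.sum(),cv2.minAreaRect(P[sb][:,:2].astype(np.float32)))
```

```text
top plane 193 [ 514.33470587 -282.59607062  267.48199552] [-5.77722993e-02 -1.12188699e-01  2.67441697e+02] 0.7405387114745785
[[ 501.8 -259.5  265.6]
 [ 541.3 -269.4  264.4]
 [ 526.7 -310.6  269.9]
 [ 488.6 -296.5  270.5]]
39.6 70.4
44.0 70.5
40.7 -14.1
40.6 -20.3
col top [ 494.192764   -345.38982238  320.        ] top ctr [ 514.61910202 -284.02752267  267.58585971] yaw 71.58838421353799
ring depth pts [ 528.78206574 -243.92952999  241.47463977]
[[ 535. -238.  246.]
 [ 532. -238.  246.]
 [ 528. -235.  248.]
 [ 525. -239.  246.]
 [ 521. -236.  247.]
 [ 535. -235.  244.]
 [ 532. -241.  241.]
 [ 529. -246.  238.]
 [ 525. -237.  243.]
 [ 521. -236.  244.]]
66 [ 528.4 -253.   236.1] fwd 33.93819975836125 down -31.511989672078357
68 [ 528.2 -250.4  237.5] fwd 36.28087171965699 down -30.077402152246464
70 [ 528.  -247.4  239.2] fwd 39.022009066147646 down -28.42791904460853
72 [ 527.7 -243.8  241.1] fwd 42.266906434660484 down -26.506285278066002
1472 ((498.83770751953125, -324.94512939453125), (119.1863021850586, 95.26848602294922), 69.96741485595703)
```

Request:
servo_tool([
  [1, [-0.008, 0.005, 0], [0, 0, 0]],
  [1, [-0.016, 0.0105, 0], [0, 0, 0]],
  [1, [-0.02, 0.013, 0], [0, 0, 0]],
  [1, [-0.02, 0.013, 0], [0, 0, 0]],
  [1, [-0.02, 0.013, 0], [0, 0, 0]],
  [1, [-0.02, 0.013, 0], [0, 0, 0]],
  [1, [-0.02, 0.013, 0], [0, 0, 0]],
  [1, [-0.02, 0.013, 0], [0, 0, 0]],
  [1, [-0.016, 0.0105, 0], [0, 0, 0]],
  [1, [-0.008, 0.005, 0], [0, 0, 0]],
])

```text
time_s: 13.07
eef_pos: [566.4, -63.0, 204.6]
ee_rot: [-0.0, 0.818, 0.575, -0.0]
force: [-0.4, -0.0, -1.4]
grip_width: 0.221
grip_force: 39.1
```

Request:
servo_tool([
  [1, [0, 0, 0], [0, -0.4, 0]],
  [1, [0, 0, 0], [0, -0.4, 0]],
  [1, [0, 0, 0], [0, -0.4, 0]],
  [1, [0, 0, 0], [0, 0, 0]],
  [1, [0, 0, 0], [0, 0, 0]],
])

```text
time_s: 13.48
eef_pos: [566.3, -59.7, 204.9]
ee_rot: [0.035, 0.816, 0.575, -0.051]
force: [0.4, -0.9, -1.8]
grip_width: 0.219
grip_force: 39.0
```

Run:
```python
from h import *
s=sense();print(s['eef_pos'],s['ee_rot'],s['grip_width'],s['force'])
q=s['ee_rot'];M=R.from_quat([*q[1:],q[0]]).as_matrix();print(M.round(3))
print('need tool delta (mm)',(np.array([576.4,-110.1,203.4])-s['eef_pos'])@M)
ims=[]
for n,x,y in [('scene',330,195),('side',255,100)]:
    p,P,T,K=cam(n); np.savez(n+'4.npz',p=p,P=P,T=T,K=K); ims.append(cv2.resize(p[y:y+90,x:x+100],None,fx=4,fy=4,interpolation=2))
cv2.imwrite('pics/c4.png',np.hstack(ims)[:,:,::-1])
```

```text
[566.25091986 -59.74610106 204.87273775] [ 0.03548202  0.815809    0.57496373 -0.0511215 ] 0.21903421510838914 [ 0.43197296 -0.90523496 -1.76305015]
[[ 0.334  0.942 -0.043]
 [ 0.934 -0.336 -0.117]
 [-0.124 -0.001 -0.992]]
need tool delta (mm) [-43.48665267  26.49399619   6.90413843]
```

View pics/c4.png

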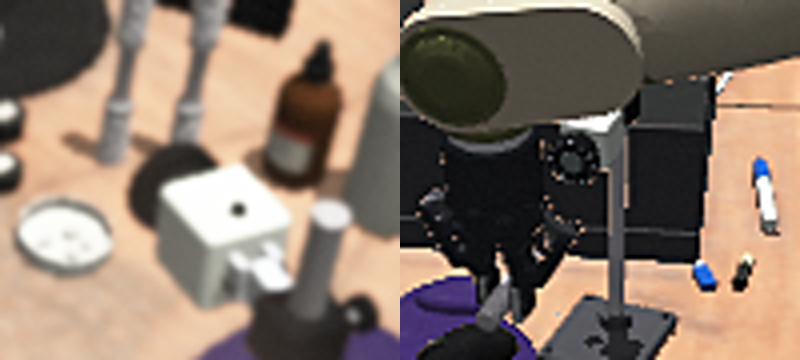

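The gripper is still short of the final point, and the lens is visible in the side crop at (573,155). I'll make the rest of the move.

Request:
servo_tool([
  [1, [-0.005, 0.003, 0.001], [0, 0, 0]],
  [1, [-0.009, 0.006, 0.0015], [0, 0, 0]],
  [1, [-0.011, 0.006, 0.0015], [0, 0, 0]],
  [1, [-0.009, 0.006, 0.0015], [0, 0, 0]],
  [1, [-0.006, 0.0035, 0.001], [0, 0, 0]],
  [1, [-0.0035, 0.002, 0.0005], [0, 0, 0]],
  [1, [0, 0, 0], [0, 0, 0]],
  [1, [0, 0, 0], [0, 0, 0]],
  [1, [0, 0, 0], [0, 0, 0]],
])

```text
time_s: 14.33
eef_pos: [576.4, -110.3, 203.8]
ee_rot: [0.036, 0.816, 0.575, -0.051]
force: [-0.5, 1.0, -0.8]
grip_width: 0.22
grip_force: 39.1
```

Run:
```python
from h import *
s=sense();print(s['eef_pos'],s['ee_rot'])
q=s['ee_rot'];M=R.from_quat([*q[1:],q[0]]).as_matrix()
o=np.array(s['eef_pos'])
print('need',(np.array([576.4,-110.1,203.4])-o)@M)
for n in ['scene','side']:
    p,P,T,K=cam(n); np.savez(n+'5.npz',p=p,P=P,T=T,K=K)
    for nm,t in [('frac',[-56,0,-19.3]),('orig',[0,0,-19.3]),('end',[36,0,-19.3])]:
        w=o+M@t; c=K@(T[:3,:3].T@(w-T[:3,3])); print(n,nm,w.round(1),(c[:2]/c[2]).round(1))
    w=np.array([558.6,-160.2,229.5]);c=K@(T[:3,:3].T@(w-T[:3,3]));uv=(c[:2]/c[2]);print('vp',uv)
    if n=='scene':
        u,v=uv.astype(int);cv2.imwrite('pics/c5.png',cv2.resize(p[v-50:v+50,u-65:u+65],None,fx=6,fy=6,interpolation=2)[:,:,::-1]);print('crop origin',u-65,v-50)
        Z=P[...,2];d=np.array([.333,.935,-.125]);Q=P-w
        al=Q@d;pe=np.linalg.norm(Q-al[...,None]*d,axis=2)
        m=(pe<14)&(al>-20)&(al<42); print(m.sum(), al[m].min() if m.any() else 0)
        for a in range(-6,40,4):
            k=m&(abs(al-a)<2); 
            if k.sum(): print(a,k.sum(),Q[k].mean(0).round(1)-a*d)
```

```text
[ 576.42778428 -110.27669759  203.83482365] [ 0.03609141  0.81597466  0.57467527 -0.05129432]
need [ 0.21020972 -0.08566376  0.41175139]
scene frac [ 558.5 -160.3  230. ] [350.  216.3]
scene orig [ 577.2 -108.   223. ] [337.7 202.6]
scene end [589.3 -74.4 218.5] [330.3 194.4]
vp [349.91558072 216.43755187]
crop origin 284 166
101 0.7120260166215984
2 14 [-2.066  0.43   0.75 ]
6 11 [-3.498  1.79   2.15 ]
10 8 [-4.13  2.15  2.85]
14 10 [-3.962  1.51   4.55 ]
18 9 [-2.994  1.67   4.35 ]
22 9 [-5.626  2.33   2.35 ]
26 7 [-4.058  1.49   4.75 ]
30 6 [-3.89  2.05  3.65]
34 9 [-3.922  1.81   3.75 ]
38 12 [-3.554  1.77   4.45 ]
side frac [ 558.5 -160.3  230. ] [286.9 154.4]
side orig [ 577.2 -108.   223. ] [279.5 164.3]
side end [589.3 -74.4 218.5] [274.6 170.9]
vp [286.85713849 154.54087897]
```

View pics/c5.png

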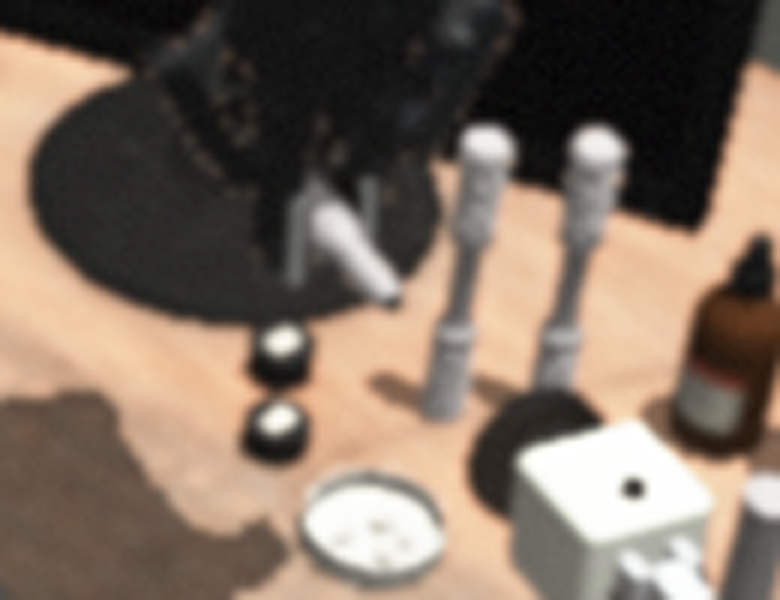

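The fracture end shows at scene pixel (349.5,215.5), against (349.9,216.4) predicted for the view point, and depth puts the tip within 1 mm along the axis. It is held still, so I'll hand it in.

Request:
servo_tool([
  [1, [0, 0, 0], [0, 0, 0]],
  [1, [0, 0, 0], [0, 0, 0]],
  [1, [0, 0, 0], [0, 0, 0]],
])

```text
time_s: 14.68
eef_pos: [576.5, -110.5, 203.8]
ee_rot: [0.036, 0.816, 0.575, -0.051]
force: [1.2, -0.0, -1.3]
grip_width: 0.221
grip_force: 39.1
```

```bash
python3 -c "
from rig import *
print(abs(sense()['dq']).max()); print(finish_job())"
```

```text
0.0028754789092587593
the job is handed in; nothing more can be done
None
```

The job is handed in at 14.7 s, with no verdict returned: the tailstock is at its end stop, half_b was never touched, and half_a is held still before the camera, its fracture face within about 1 to 2 mm of my estimated view point (tolerance 12 mm).

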